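# Charge a grinding jar with a hand scoop

### The arm

A 7-joint arm with a two-finger parallel gripper is mounted at the origin on a cart in front of the work surface, level with it; the furniture and walls round the work are solid. World frame = base frame: x ahead of the robot, y to its left, z up, the work surface at z = 0. Lengths are in mm, angles in rad, forces in N, time in s.
With the tool pointing down it reaches from about 350 to 900 mm from the base axis. Payload 19.9 kg.
Tool frame: the origin (TCP) lies at the very end of the fingers, on their centre line; the grasp point (between the pads) lies 19 mm behind it; z points along the fingers, y is the direction in which the jaws open and shut (so a half turn about z gives the same grasp; the last joint's range is limited). The gripper opens to 94 mm and grips with 3 to 60 N. Pads are 16 mm wide; open, the fingers measure 119 mm over their backs; the gripper's body (75 mm by 177 mm) begins 78 mm behind the grasp point.
Start: joints at [-1.367, 0.417, -0.01, 1.614, 0.005, 1.111, -0.053], TCP at [151.467, 606.347, 205.425] pointing down, gripper open.
Joint ranges: [-2.81, 2.81], [-0.39, 2.02], [-1.27, 1.25], [0.06, 2.57], [-1.19, 4.33], [0.19, 2], [-2.82, 2.82]. Speed limits (rad/s): [1.89, 1.89, 2.39, 2.39, 3.01, 3.01, 3.01].

### API

Orientations are given as a unit quaternion [x, y, z, w].
In Python, from rig import arm, cams gives the robot as it stands.
- The arm moves only by the shell command python3 -m inch 'ROWS' [FORCE]. ROWS is JSON, a list of rows, each a list of 7 numbers: the shift along the tool's x, y, z in m, then the turn, a rotation vector about the tool's x, y, z in rad, then the opening, from 0 (shut) to 1 (fully open). A call has 1 to 10 rows; each row is the pose to reach, as a shift and turn from the pose commanded when the call began, along the tool's axes at that moment; what a row does not reach only later rows make up. A row lasts 1/10 s, in which the tool goes at most 50 mm and 8.59 degrees, less where a joint would pass 70% of its speed; a pose out of reach is approached as far as the arm can. A call with a gripper value outside its range is refused whole. The fingers move at their own pace and stop on an object; FORCE is the grip in N (left out, the last holds). Time passes only in rows, so rows that repeat a pose let the fingers close. It gives the time, the measured TCP pose, the force and the opening at its end, in the units of the state.
- arm.get_state(): the state, without advancing time (a new reading comes with each control period).
- cams.read_camera(name): name is "scene" or "top"; returns the picture (420x560x3 uint8, red, green, blue); there is no depth.
- cams.camera_info(name): a dict with "intrinsics" (3x3 intrinsics, pixels), "dist" ([k1, k2, p1, p2, k3] as OpenCV has them; the pictures are not rectified), "T" (4x4, takes a point from camera to world coordinates). Camera axes: x right, y up, looking along -z (the intrinsics and any distortion apply to the point x, -y, -z); pixel columns grow to the right and rows downward; lengths in mm; the calibration is good to about 2 mm. A picture is of the moment at which its call begins. camera_info takes no time and is no camera call.
- arm.close_job(): hands the job in, once; it reports no verdict.
The state is a dict: "time": time; "joint_positions": joint angles; "dq": joint speeds; "joint_efforts": joint torques, N m; "tcp_pos": TCP position; "eef_rot": TCP orientation; "contact_force": force on the tool from outside, world axes, zero at the start; "wrist_torque": the same for the moment, N m; "finger_gap": finger opening in mm.
Only numpy, scipy, OpenCV 4.12 (cv2) and the standard library are available. Lean on these libraries where they do the work, as an engineer would, in place of code of your own. Each camera call takes 0.05 s, during which the arm holds its last target.

### The job

Charge the grinding jar for the mill: using the scoop that lies in the tub, transfer at least four of the six ceramic balls from the tub into the jar, letting them roll in from just above its mouth rather than fall from a height, and do not touch the balls with the fingers. Then lay the scoop back flat in the tub and put the lid squarely on the jar so that it is fully seated. Leave no ball on the bench, keep the jar upright, and leave the two bottles behind it where they stand.

Things in the scene. Friction and masses are not known exactly. Their poses are not given: they have to be found in the camera images.
- tub: open steel tub, fixed, 48 mm high, walls and floor 4 mm thick. Level floor inside 100 mm wide, 4 mm above the origin; sides flare to 124 mm at the rim; along x it runs from the upright near wall (-110 mm) to the foot of the far end (+96 mm), which slopes outwards, 22 degrees from upright, to the rim at +114 mm. Origin: on the underside, mid-width. x: lengthwise, away from the robot, to the end with the balls; y: across; z: up
- scoop: flat-bottomed aluminium hand scoop, loose, about 180 g, lying flat in the end of the tub nearer the robot with its mouth towards the balls. Bowl 100 mm long, 88 mm wide, open at the front and above; side walls 40 mm high at the back, sloping down to 16 mm near the lip; back wall 40 mm high. Origin: middle of the bowl's flat underside. x: forward, towards the lip; y: across; z: up. The bowl floor is 2.4 mm thick, thinned to 1 mm at the lip
- scoop_grip (a point): the place to grasp the scoop: on the middle line of its black handle, half-way up, 100 mm behind the scoop's origin and 80 mm above the underside of the bowl. The handle is a level bar along the scoop's x, 88 mm long (it runs 28 mm forward and 60 mm back from this point), 18 mm wide (flat sides, across y) and 21 mm high; it passes above the tub's near wall. The scoop does not tip over when let go
- scoop_lip (a point): middle of the front edge (lip) of the scoop's bowl, on its underside: 50 mm ahead of the scoop's origin, 150 mm ahead of the grip point and 80 mm below it
- ball_1: one of six alike plain white ceramic grinding balls, 26 mm in diameter, 22 g, polished and slippery, free to roll on the tub floor beyond the scoop. Origin: its centre
- ball_2: one of six alike plain white ceramic grinding balls, 26 mm in diameter, 22 g, polished and slippery, free to roll on the tub floor beyond the scoop. Origin: its centre
- ball_3: one of six alike plain white ceramic grinding balls, 26 mm in diameter, 22 g, polished and slippery, free to roll on the tub floor beyond the scoop. Origin: its centre
- ball_4: one of six alike plain white ceramic grinding balls, 26 mm in diameter, 22 g, polished and slippery, free to roll on the tub floor beyond the scoop. Origin: its centre
- ball_5: one of six alike plain white ceramic grinding balls, 26 mm in diameter, 22 g, polished and slippery, free to roll on the tub floor beyond the scoop. Origin: its centre
- ball_6: one of six alike plain white ceramic grinding balls, 26 mm in diameter, 22 g, polished and slippery, free to roll on the tub floor beyond the scoop. Origin: its centre
- jar: round open steel grinding jar standing on the bench, loose but heavy (about 1.6 kg): 120 mm outside diameter, 80 mm high, bore 108 mm, floor 8 mm thick. Origin: centre of the underside; z: up along its axis
- jar_mouth (a point): centre of the jar's mouth, level with the rim, 80 mm above its underside
- lid_knob (a point): centre of the round knob on the jar's steel lid (350 g, standing right way up on the bench). Disc 116 mm across, 7 mm thick; under it a tapered spigot 8 mm deep, 84 to 94 mm across, drops loosely into the jar's mouth. Knob 34 mm across, 20 mm high on a thinner neck. This point is 47 mm above the spigot's underside, 30 mm above the disc, 11 mm below the knob's top; lid seated: 39 mm above the rim
- lid: the same lid; origin: centre of the underside of the spigot; z: up
- flask_bottle: clear bottle with a blue cap, 72 mm in diameter, 120 mm high, behind the work; bystander. Origin: centre of the underside
- reagent_small: small bottle with a red-orange cap, 56 mm in diameter, 98 mm high, behind the jar; bystander. Origin: centre of the underside

How it is judged:
By the outcome, as a careful person would: the job done as asked, in the order asked, and still so for the second after the job is handed in, with the robot touching nothing.
It also fails if it takes over 64 s, if anything falls off the work surface, if the arm or the gripper's body presses on something with over 40 N, if the wrist force passes 120 N, or if a joint passes its speed limit or range.

## Working session

There is one attempt and no reset: what is moved stays moved. The work goes in short steps, Python scripts to look and compute and a shell command to move; the robot and the scene stay as the last step left them, time stands still between calls to the robot, and variables do not carry over. Pictures are saved under pics/ and viewed, and the job is handed in when it is done.

```bash
ls; mkdir -p pics
python3 - <<'E'
from rig import arm,cams
import cv2
print(arm.get_state())
for n in("scene","top"):
    i=cams.camera_info(n);print(n,i)
    cv2.imwrite(f"pics/{n}0.png",cams.read_camera(n)[:,:,::-1])
E
```

```text
pics
{'time': 0.0, 'joint_positions': array([-1.36752117,  0.41793949, -0.01028337,  1.61416033,  0.00470315,
        1.11072825, -0.05300291]), 'dq': array([-0.00126031, -0.00160199,  0.00076069,  0.00042943,  0.00082614,
        0.00052592,  0.00109478]), 'joint_efforts': array([-5.92704564e-04, -8.51256537e+01,  6.38974998e-01, -4.25996161e+01,
       -4.87551035e-02,  1.85090513e-02,  6.85815121e-05]), 'tcp_pos': array([151.39467513, 605.9958052 , 204.85273007]), 'eef_rot': array([ 1.22087841e-01,  9.92519114e-01, -6.05595633e-04, -2.31145450e-05]), 'contact_force': array([0.59860421, 0.38990315, 0.39475553]), 'wrist_torque': array([ 0.02188367,  0.02365982, -0.0069225 ]), 'finger_gap': 93.86683567492118}
scene {'intrinsics': array([[407.47390087,   0.        , 275.6596489 ],
       [  0.        , 407.47390087, 208.5201262 ],
       [  0.        ,   0.        ,   1.        ]]), 'dist': array([-0.03107671,  0.        ,  0.        ,  0.        ,  0.        ]), 'T': array([[ 6.09686434e-01,  5.84529900e-01, -5.35357122e-01,
         5.94328190e+01],
       [-7.92479066e-01,  4.63240301e-01, -3.96718229e-01,
        -1.30647265e+02],
       [ 1.61053276e-02,  6.66133034e-01,  7.45659037e-01,
         7.65570046e+02],
       [ 0.00000000e+00,  0.00000000e+00,  0.00000000e+00,
         1.00000000e+00]])}
top {'intrinsics': array([[434.75229016,   0.        , 284.12098107],
       [  0.        , 434.75229016, 208.14078796],
       [  0.        ,   0.        ,   1.        ]]), 'dist': array([-0.03201005,  0.        ,  0.        ,  0.        ,  0.        ]), 'T': array([[ 2.87823724e-02,  9.94276127e-01, -1.02891006e-01,
         4.77920643e+02],
       [-9.99578631e-01,  2.90164470e-02,  7.78649971e-04,
         2.60491922e+02],
       [ 3.75972450e-03,  1.02825240e-01,  9.94692332e-01,
         9.54569353e+02],
       [ 0.00000000e+00,  0.00000000e+00,  0.00000000e+00,
         1.00000000e+00]])}
```

View pics/scene0.png

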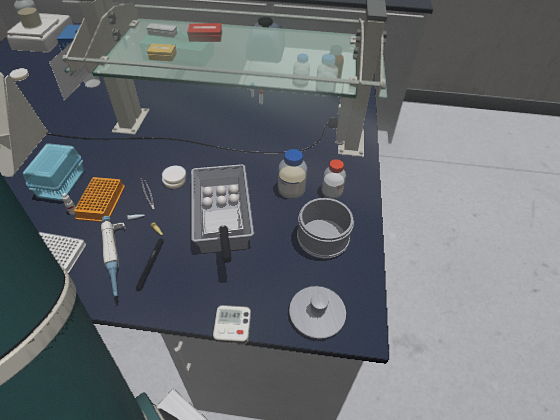

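View pics/top0.png

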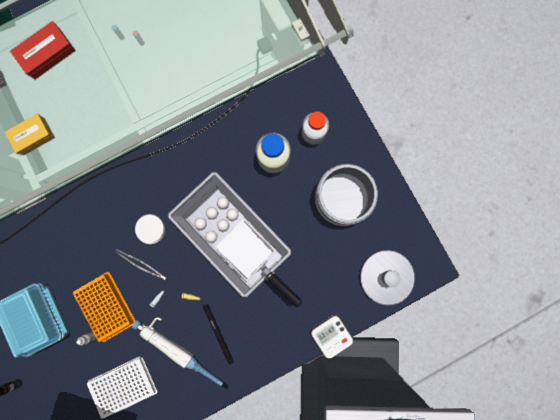

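The scene view shows the tub at about (221,207), jar (325,227), lid (318,311). In the top view, the tub is at (230,235) with the handle running to (298,300). The jar is at (346,195), the lid at (388,278), and the bottles at (273,150) and (316,127).

```bash
cat > h.py <<'E'
from rig import arm,cams
import cv2,numpy as np
from scipy.spatial.transform import Rotation as R
def ray(n,uv):
    i=cams.camera_info(n);p=cv2.undistortPoints(np.float64(uv).reshape(-1,1,2),i["intrinsics"],i["dist"]).reshape(-1,2)
    d=np.c_[p[:,0],-p[:,1],-np.ones(len(p))]@i["T"][:3,:3].T
    return i["T"][:3,3],d
def onz(n,uv,z):
    o,d=ray(n,uv);s=(z-o[2])/d[:,2];return o+s[:,None]*d
def proj(n,P):
    i=cams.camera_info(n);T=np.linalg.inv(i["T"]);q=np.float64(P).reshape(-1,3)@T[:3,:3].T+T[:3,3]
    return cv2.projectPoints(q*[1,-1,-1],np.zeros(3),np.zeros(3),i["intrinsics"],i["dist"])[0].reshape(-1,2)
def snap(name,n="top",box=None,k=4):
    im=cams.read_camera(n)[:,:,::-1].copy();cv2.imwrite(f"pics/{name}_raw.png",im)
    crop(name,im,box,k)
def crop(name,im,box,k):
    if box: im=im[box[1]:box[3],box[0]:box[2]]
    cv2.imwrite(f"pics/{name}.png",cv2.resize(im,None,fx=k,fy=k,interpolation=cv2.INTER_CUBIC))
E
python3 - <<'E'
from h import *
im=cv2.imread("pics/top0.png")
crop("t1",im,(160,160,310,310),4)
crop("t2",im,(300,150,430,310),3.7)
im=cv2.imread("pics/scene0.png")
crop("s1",im,(180,150,360,290),4)
E
```

```text
(no output)
```

View pics/t1.png

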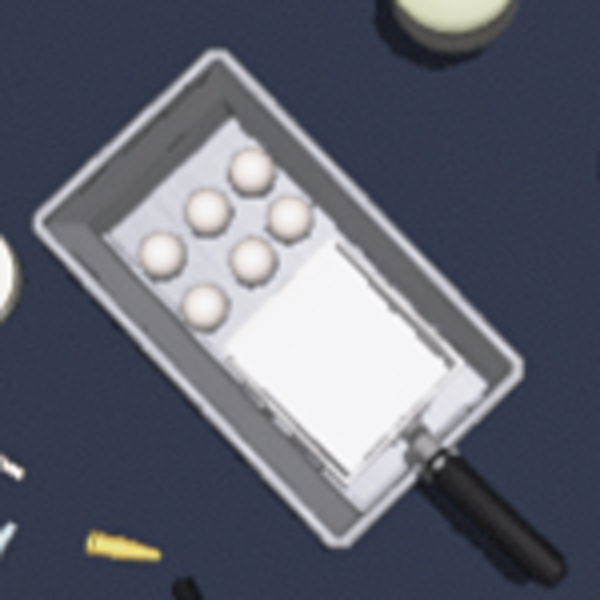

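View pics/t2.png

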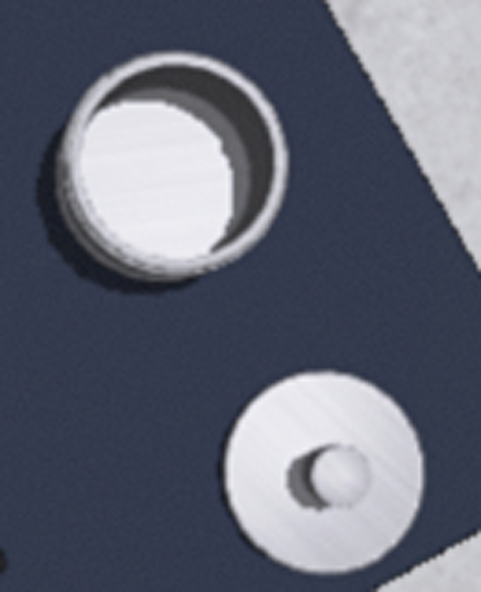

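View pics/s1.png

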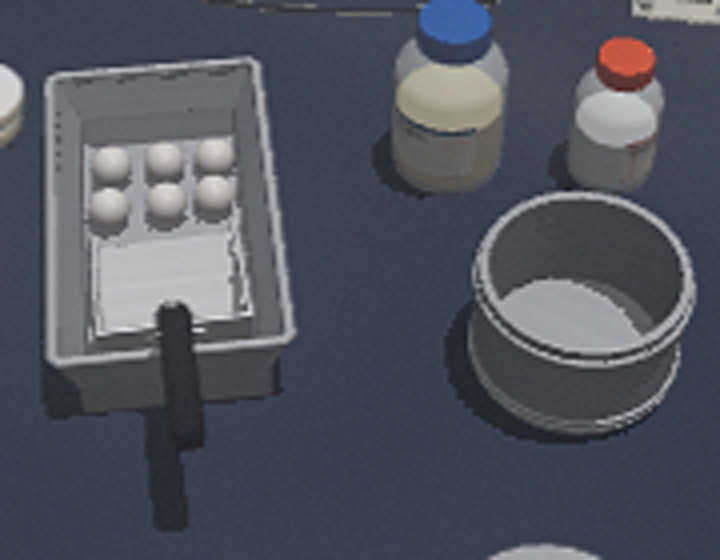

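Top crop t1 shows the tub rim corners at (217,48), (36,222), (337,548) and (522,366). The six balls are in two rows of three, ahead of the scoop lip. In t2, the jar rim centre is near (172,166) and the lid disc near (323,472).

Run:
```python
from h import *
np.set_printoptions(precision=1,suppress=True)
u=lambda a,k,o:[( (x+.5)/k-.5+o[0],(y+.5)/k-.5+o[1]) for x,y in a]
f=lambda a,z:onz("top",u(a,4,(160,160)),z)
C=f([(217,48),(36,222),(337,548),(522,366)],48);print("rim",C[:,:2])
print([np.linalg.norm(C[i,:2]-C[(i+1)%4,:2]) for i in range(4)])
far=(C[0]+C[1])/2;near=(C[2]+C[3])/2
d=far-near;yaw=np.arctan2(d[1],d[0]);print("tub yaw",yaw,far,near)
Hd=f([(440,460),(556,575)],90.5);print("handle",Hd,np.arctan2(*(Hd[0]-Hd[1])[[1,0]]))
lip=f([(333,243),(228,356)],5);print("lip",lip,np.arctan2(*(lip[0]-lip[1])[[1,0]]))
B=f([(252,171),(208,212),(290,218),(162,255),(253,261),(205,306)],17)
print(B)
c,s=np.cos(yaw),np.sin(yaw);M=np.array([[c,s],[-s,c]])
N=near[:2]
for nm,p in(("B",B),("lip",lip),("H",Hd)):print(nm,(p[:,:2]-N)@M.T)
f2=lambda a,z:onz("top",u(a,3.7,(300,150)),z)
# scene check of handle/jar/lid with contours
im=cv2.imread("pics/top0.png")
for nm,box,zz in(("jar",(305,150,385,235),80),("lid",(355,245,420,310),15)):
    x0,y0,x1,y1=box;hsv=im[y0:y1,x0:x1].astype(int)
    m=((hsv[:,:,0]-hsv[:,:,2]<12)).astype(np.uint8)*255
    cs,_=cv2.findContours(m,0,cv2.CHAIN_APPROX_NONE);c=max(cs,key=cv2.contourArea)
    h=cv2.convexHull(c).reshape(-1,2)+[x0,y0];print(nm,cv2.minEnclosingCircle(h.astype(np.float32)))
    W=onz("top",h,zz);print(cv2.minEnclosingCircle(W[:,:2].astype(np.float32)))
print("jar rim by eye",f2([(172,52),(172,262),(66,160),(289,160)],80)[:,:2])
print("knob",f2([(340,475)],58))
print("lid eye",f2([(323,371),(323,574),(224,472),(424,472)],15)[:,:2])
```

```text
rim [[645.  410.6]
 [549.9 501.3]
 [386.5 337.2]
 [482.4 244.7]]
[np.float64(131.40298387063757), np.float64(231.58214675637646), np.float64(133.22301350497597), np.float64(232.25499739892481)]
tub yaw 0.7912800971766318 [597.5 455.9  48. ] [434.4 291.   48. ]
handle [[435.  284.5  90.5]
 [380.8 226.   90.5]] 0.8241234392062302
lip [[546.6 349.2   5. ]
 [483.3 404.    5. ]] -0.7135745253817535
[[583.6 393.6  17. ]
 [560.6 416.5  17. ]
 [558.6 371.9  17. ]
 [536.5 440.3  17. ]
 [534.7 390.9  17. ]
 [509.7 415.8  17. ]]
B [[177.8 -34. ]
 [177.9  -1.5]
 [144.8 -31.4]
 [177.9  32.3]
 [141.6  -1.1]
 [141.7  34.2]]
lip [[120.3 -38.8]
 [114.8  44.7]]
H [[ -4.2  -4.9]
 [-83.9  -7.5]]
jar ((344.9949035644531, 194.88775634765625), 32.602882385253906)
((598.896728515625, 136.4158477783203), 66.94672393798828)
lid ((386.5, 277.5), 27.613502502441406)
((432.8828430175781, 36.119110107421875), 59.110958099365234)
jar rim by eye [[663.5 135.6]
 [547.1 134. ]
 [601.5 193. ]
 [605.1  70.3]]
knob [[433.4  35.9  58. ]]
lid eye [[491.   35.4]
 [374.4  34.6]
 [431.2  92.6]
 [434.2 -23.9]]
```

Run:
```python
from h import *
np.set_printoptions(precision=1,suppress=True)
im=cv2.imread("pics/top0.png").astype(int)
x0,y0,x1,y1=262,268,306,310
c=im[y0:y1,x0:x1];m=((c.max(2)<48)&(c[:,:,0]-c[:,:,2]<14)).astype(np.uint8)*255
cv2.imwrite("pics/m.png",cv2.resize(np.hstack([m,c.max(2).astype(np.uint8)]),None,fx=8,fy=8,interpolation=0))
print(cv2.minAreaRect(cv2.findNonZero(m)))
print("feet",onz("scene",[(130,122),(352,148)],0)[:,:2])
def tri(a,b):
    o1,d1=ray("top",[a]);o2,d2=ray("scene",[b]);A=np.c_[d1[0],-d2[0]];t=np.linalg.lstsq(A,o2-o1,rcond=None)[0]
    p,q=o1+t[0]*d1[0],o2+t[1]*d2[0];return (p+q)/2,np.linalg.norm(p-q)
print("shelf corner?",tri((350,35),(380,82)))
print("handle end",tri((298,303),(222+.5,260)))
print("red cap",tri((316,120),(336,165)),"blue",tri((273,145),(293,156)))
print("ball pr in scene",proj("scene",[[583.6,393.6,17],[509.7,415.8,17]]))
print("jar",proj("scene",[[602,135,80]]),"knob",proj("scene",[[433,35.5,58]]))
```

```text
((20.150943756103516, 22.471696853637695), (43.246376037597656, 13.26877498626709), 42.51044845581055)
feet [[613.6 850.1]
 [935.9 246.4]]
shelf corner? (array([825.1, 163.8, 299.1]), np.float64(1.6773696957753534))
handle end (array([377.2, 230. ,  79.9]), np.float64(8.9460110772424))
red cap (array([750.4, 199.7,  90.6]), np.float64(0.48760862086686707)) blue (array([688.7, 286. , 115. ]), np.float64(1.8085420841823916))
ball pr in scene [[233.7 188.8]
 [207.3 201.4]]
jar [[324.7 215.9]] knob [[319.1 298.7]]
```

View pics/m.png

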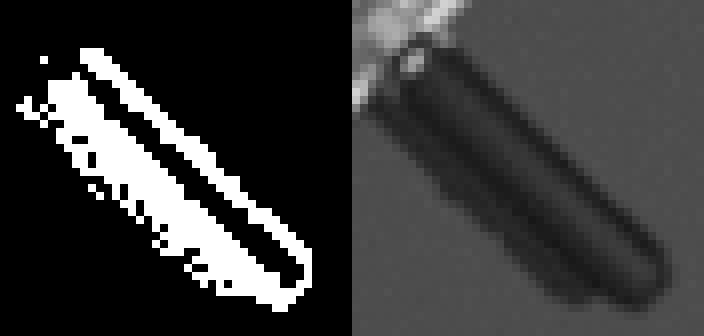

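```bash
cat >> h.py <<'E'
def Rt(yaw,pitch=0):  # pitch>0: lip up ; tool x forward, z down
    return R.from_euler("z",yaw)*R.from_euler("y",-pitch)*R.from_matrix([[1,0,0],[0,-1,0],[0,0,-1]])
def plan(pos,rot):
    s=arm.get_state();R0=R.from_quat(s["eef_rot"]);
    d=R0.inv().apply(np.float64(pos)-s["tcp_pos"])/1000;w=(R0.inv()*rot).as_rotvec()
    print("t",round(s["time"],2),"shift",d.round(4),"rot",w.round(3),"dist",np.linalg.norm(d).round(3),"gap",s["finger_gap"].round(1),"F",s["contact_force"].round(1))
N=np.array([435.,291.5]);YT=0.7913
def tub(x,y=0,z=0): # tub frame -> world
    c,s=np.cos(YT),np.sin(YT);x=x+114;return np.array([N[0]+c*x-s*y,N[1]+s*x+c*y,z])
def grip_from_lip(lip,yaw,pitch,off=0): # TCP for given lip point
    r=Rt(yaw,pitch);g=r.apply([-150+off,0,-80]);return np.float64(lip)+g+r.apply([0,0,19]),r
E
sed -i 's/precision/precision/' h.py
python3 - <<'E'
from h import *
np.set_printoptions(suppress=True)
plan([416.5,264,150],Rt(0.84))
E
```

```text
Traceback (most recent call last):
  File "h.py", line 24, in plan
    print("t",round(s["time"],2),"shift",d.round(4),"rot",w.round(3),"dist",np.linalg.norm(d).round(3),"gap",s["finger_gap"].round(1),"F",s["contact_force"].round(1))
                                                                                                             ^^^^^^^^^^^^^^^^^^^^^
AttributeError: 'float' object has no attribute 'round'
```

```bash
sed -i 's/s\["finger_gap"\].round(1)/round(s["finger_gap"],1)/; s/np.linalg.norm(d).round(3)/round(float(np.linalg.norm(d)),3)/' h.py
echo 'np.set_printoptions(suppress=True)' >> h.py
python3 - <<'E'
from h import *
plan([416.5,264,150],Rt(0.84))
E
```

```text
t 0.1 shift [-0.3401 -0.2675  0.0552] rot [-0.001  0.001  2.057] dist 0.436 gap 94.3 F [-0.4  0.3 -0.4]
```

```bash
python3 -m inch '[[-0.34,-0.2675,0.055,0,0,2.057,1],[-0.34,-0.2675,0.055,0,0,2.057,1],[-0.34,-0.2675,0.055,0,0,2.057,1],[-0.34,-0.2675,0.055,0,0,2.057,1],[-0.34,-0.2675,0.055,0,0,2.057,1],[-0.34,-0.2675,0.055,0,0,2.057,1],[-0.34,-0.2675,0.055,0,0,2.057,1],[-0.34,-0.2675,0.055,0,0,2.057,1],[-0.34,-0.2675,0.055,0,0,2.057,1],[-0.34,-0.2675,0.055,0,0,2.057,1]]'
python3 - <<'E'
from h import *
plan([416.5,264,120],Rt(0.84)); print(arm.get_state()["joint_positions"].round(2))
E
```

```text
time: 1.1
tcp_pos: [418.9, 260.0, 150.0]
eef_rot: [0.77, 0.638, -0.0, 0.001]
contact_force: [-0.3, 1.4, 0.1]
finger_gap: 94.0
t 1.1 shift [ 0.0036 -0.0031  0.03  ] rot [0.001 0.001 0.544] dist 0.03 gap 94.0 F [-0.3  1.4  0.1]
[-1.    0.27  0.44  2.   -0.14  0.9  -0.67]
```

```bash
python3 -m inch '[[0.003,-0.003,0.02,0,0,0.544,1],[0.003,-0.003,0.02,0,0,0.544,1],[0.003,-0.003,0.02,0,0,0.544,1],[0.003,-0.003,0.02,0,0,0.544,1],[0.003,-0.003,0.02,0,0,0.544,1],[0.003,-0.003,0.02,0,0,0.544,1]]'
python3 - <<'E'
from h import *
plan([416.5,264,66],Rt(0.84)); print(arm.get_state()["joint_positions"].round(2))
snap("g1","top",(160,160,310,310),4)
snap("g1s","scene",(150,150,330,290),4)
E
```

```text
time: 1.7
tcp_pos: [413.9, 267.9, 130.4]
eef_rot: [0.91, 0.415, -0.0, 0.0]
contact_force: [-0.4, -0.5, 0.6]
finger_gap: 93.6
t 1.7 shift [-0.0012  0.0045  0.0644] rot [0.    0.    0.016] dist 0.065 gap 93.6 F [-0.4 -0.5  0.6]
[-1.08  0.31  0.52  2.02 -0.2   0.86 -1.16]
```

View pics/g1s.png

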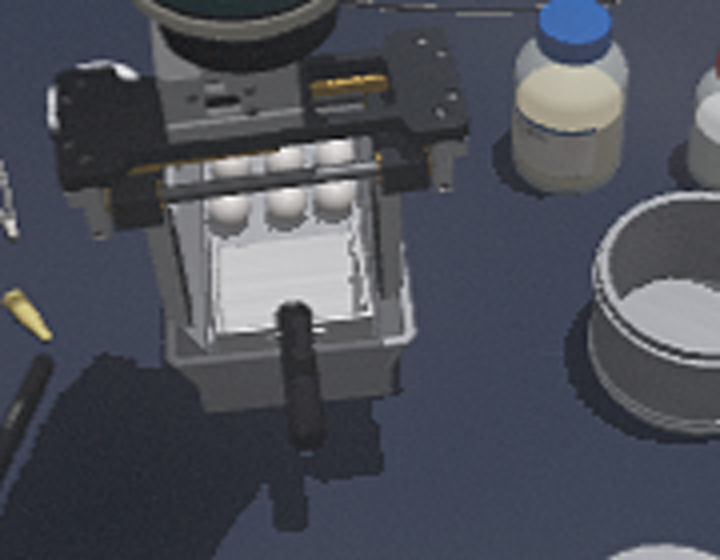

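View pics/g1.png

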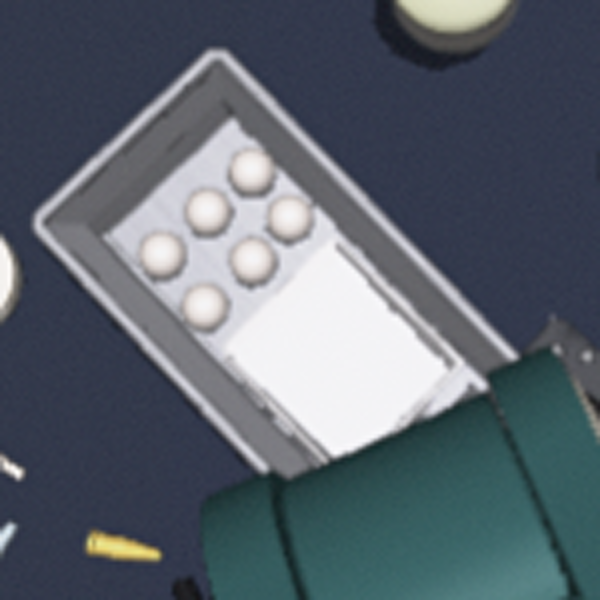

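The fingers straddle the handle (about (300,375) in the scene crop), and the balls haven't moved. Next I descend and grip.

```bash
python3 -m inch '[[-0.001,0.0045,0.064,0,0,0.016,1],[-0.001,0.0045,0.064,0,0,0.016,1],[-0.001,0.0045,0.064,0,0,0.016,1],[-0.001,0.0045,0.064,0,0,0.016,0],[-0.001,0.0045,0.064,0,0,0.016,0],[-0.001,0.0045,0.064,0,0,0.016,0],[-0.001,0.0045,0.064,0,0,0.016,0],[-0.001,0.0045,0.064,0,0,0.016,0],[-0.001,0.0045,0.064,0,0,0.016,0],[-0.001,0.0045,0.064,0,0,0.016,0]]' 15
python3 -m inch '[[0,0,0,0,0,0,0],[0,0,0,0,0,0,0],[0,0,0,0,0,0,0]]' 50
python3 - <<'E'
from h import *
plan([416.5,264,66],Rt(0.84)); print(arm.get_state()["tcp_pos"],arm.get_state()["joint_positions"].round(2))
snap("g2","top",(160,160,310,310),4)
E
```

```text
time: 2.8
tcp_pos: [416.8, 264.2, 66.5]
eef_rot: [0.914, 0.406, 0.0, 0.0]
contact_force: [0.2, 0.1, 0.2]
finger_gap: 41.2
time: 3.1
tcp_pos: [416.7, 264.2, 66.4]
eef_rot: [0.914, 0.406, -0.0, 0.0]
contact_force: [-2.1, 1.6, -0.1]
finger_gap: 17.5
t 3.1 shift [-0.0003 -0.0001  0.0004] rot [-0.     0.    -0.003] dist 0.001 gap 17.5 F [-2.1  1.6 -0.1]
[416.73139483 264.16928607  66.42750017] [-1.03  0.42  0.48  2.06 -0.29  0.73 -1.1 ]
```

View pics/g2.png

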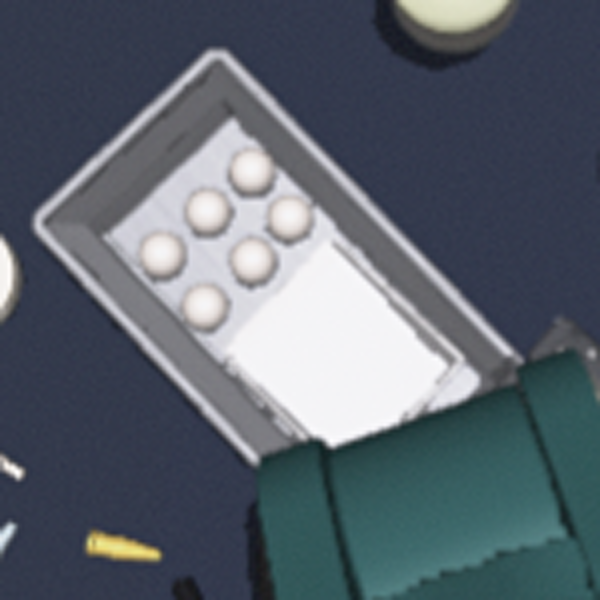

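Gripped (gap 17.5 mm), and the lip is where predicted (the (335,243)–(228,356) line). Next I straighten the scoop in the tub, then push forward.

Run:
```python
from h import *
for x in(-138,):
    plan(tub(x,0,66.0),Rt(YT))
    plan(tub(-54.5,0,66.0),Rt(YT))
```

```text
t 3.15 shift [ 0.0085 -0.0059  0.0004] rot [0.    0.    0.046] dist 0.01 gap 17.5 F [ 1.   0.2 -0.2]
t 3.15 shift [ 0.0919 -0.0021  0.0004] rot [0.    0.    0.046] dist 0.092 gap 17.5 F [ 1.   0.2 -0.2]
```

```bash
python3 -m inch '[[0.003,-0.003,0.0002,0,0,0.023,0],[0.0085,-0.006,0.0004,0,0,0.046,0],[0.0085,-0.006,0.0006,0,0,0.046,0],[0.014,-0.0056,0.0006,0,0,0.046,0],[0.02,-0.0053,0.0006,0,0,0.046,0],[0.026,-0.005,0.0006,0,0,0.046,0],[0.032,-0.0048,0.0006,0,0,0.046,0],[0.038,-0.0045,0.0006,0,0,0.046,0],[0.044,-0.0042,0.0006,0,0,0.046,0],[0.05,-0.004,0.0006,0,0,0.046,0]]'
python3 - <<'E'
from h import *
plan(tub(-54.5,0,66.0),Rt(YT))
snap("p1","top",(160,160,310,310),4)
E
```

```text
time: 4.15
tcp_pos: [446.9, 303.0, 66.3]
eef_rot: [0.923, 0.385, -0.001, 0.0]
contact_force: [-12.7, -13.2, 26.7]
finger_gap: 17.5
t 4.15 shift [ 0.043  -0.0004  0.0002] rot [-0.     0.002 -0.002] dist 0.043 gap 17.5 F [-12.7 -13.2  26.7]
```

View pics/p1.png

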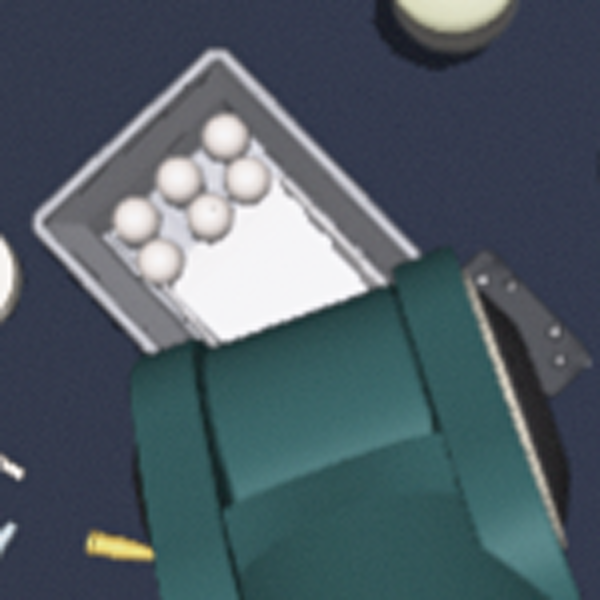

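The balls are bunched at the far wall and the front row is riding on the lip. I ease the press slightly and continue the last 43 mm.

```bash
python3 -m inch '[[0.005,-0.0002,-0.0003,0,0,0,0],[0.01,-0.0002,-0.0003,0,0,0,0],[0.015,-0.0002,-0.0003,0,0,0,0],[0.02,-0.0003,-0.0003,0,0,0,0],[0.025,-0.0003,-0.0003,0,0,0,0],[0.03,-0.0004,-0.0003,0,0,0,0],[0.034,-0.0004,-0.0003,0,0,0,0],[0.038,-0.0004,-0.0003,0,0,0,0],[0.041,-0.0004,-0.0003,0,0,0,0],[0.041,-0.0004,-0.0003,0,0,0,0]]'
python3 - <<'E'
from h import *
plan(tub(-54.5,0,66.0),Rt(YT))
snap("p2","top",(160,160,310,310),4)
E
```

```text
time: 5.2
tcp_pos: [474.5, 331.8, 66.4]
eef_rot: [0.923, 0.385, -0.002, 0.0]
contact_force: [-15.2, -15.0, 25.0]
finger_gap: 17.8
t 5.2 shift [0.003  0.0002 0.0004] rot [-0.001  0.005 -0.002] dist 0.003 gap 17.8 F [-15.2 -15.   25. ]
```

View pics/p2.png

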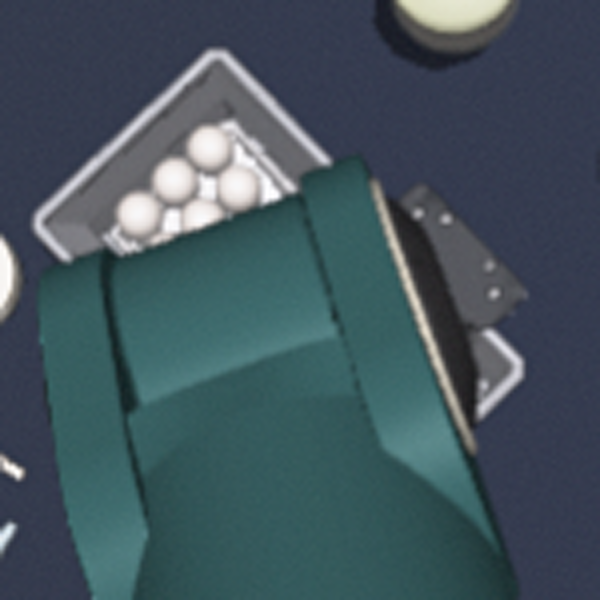

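All six balls look to be on the scoop, with the far row at (210,148), (175,180) and (140,215). Next I compute the tilt-back and lift.

```bash
cat >> h.py <<'E'
ZO=17.6
def scoop_pose(s=None):
    s=s or arm.get_state();r=R.from_quat(s["eef_rot"]);return s["tcp_pos"]+r.apply([150,0,80-ZO]),r   # lip point
def tcp_for_lip(lip,yaw,pitch):
    r=Rt(yaw,pitch);return np.float64(lip)+r.apply([-150,0,-(80-ZO)]),r
def tcp_for_heel(heel,yaw,pitch):
    r=Rt(yaw,pitch);return tcp_for_lip(np.float64(heel)+r.apply([100,0,0]),yaw,pitch)
E
python3 - <<'E'
from h import *
lip,r=scoop_pose();f=r.apply([1,0,0]);heel=lip-100*f;print(lip,heel)
yaw=np.arctan2(f[1],f[0]);b=np.array([np.cos(yaw),np.sin(yaw),0])
heel[2]=4.0
for back,up,p in((0,1,3),(0,1,6),(0,1,9),(0,2,11),(3,20,13),(10,60,16),(20,130,20)):
    plan(*tcp_for_heel(heel-back*b+[0,0,up],yaw,np.radians(p)))
E
```

```text
[579.97523218 438.08036333   3.32589654] [509.55093316 367.08578128   3.7588261 ]
t 5.25 shift [-0.0035 -0.      0.0017] rot [-0.001  0.057 -0.   ] dist 0.004 gap 17.9 F [-14.6 -13.4  24.2]
t 5.25 shift [-0.0065 -0.      0.0046] rot [-0.001  0.109 -0.   ] dist 0.008 gap 17.9 F [-14.6 -13.4  24.2]
t 5.25 shift [-0.0094 -0.      0.0076] rot [-0.001  0.161 -0.   ] dist 0.012 gap 17.9 F [-14.6 -13.4  24.2]
t 5.25 shift [-0.0112 -0.      0.0087] rot [-0.001  0.196 -0.   ] dist 0.014 gap 17.9 F [-14.6 -13.4  24.2]
t 5.25 shift [-0.0161 -0.0001 -0.0071] rot [-0.001  0.231 -0.   ] dist 0.018 gap 17.9 F [-14.6 -13.4  24.2]
t 5.25 shift [-0.0257 -0.0001 -0.0437] rot [-0.001  0.284 -0.   ] dist 0.051 gap 17.9 F [-14.6 -13.4  24.2]
t 5.25 shift [-0.0391 -0.0001 -0.109 ] rot [-0.001  0.353 -0.   ] dist 0.116 gap 17.9 F [-14.6 -13.4  24.2]
```

```bash
python3 -m inch '[[-0.0035,0,0.0012,0,0.052,0,0],[-0.0065,0,0.004,0,0.105,0,0],[-0.0094,0,0.0068,0,0.158,0,0],[-0.0112,0,0.008,0,0.196,0,0],[-0.0112,0,0.008,0,0.196,0,0],[-0.0112,0,0.008,0,0.196,0,0],[-0.0112,0,0.008,0,0.196,0,0],[-0.0112,0,0.008,0,0.196,0,0]]'
python3 - <<'E'
from h import *
plan(arm.get_state()["tcp_pos"],Rt(YT,0.19))
snap("p3","top",(160,160,310,310),4)
snap("p3s","scene",(150,130,330,270),4)
E
```

```text
time: 6.05
tcp_pos: [468.2, 325.8, 58.2]
eef_rot: [0.918, 0.384, 0.09, -0.037]
contact_force: [1.0, -0.7, -2.9]
finger_gap: 17.8
t 6.05 shift [0. 0. 0.] rot [ 0.    -0.006 -0.   ] dist 0.0 gap 17.8 F [ 1.  -0.7 -2.9]
```

View pics/p3.png

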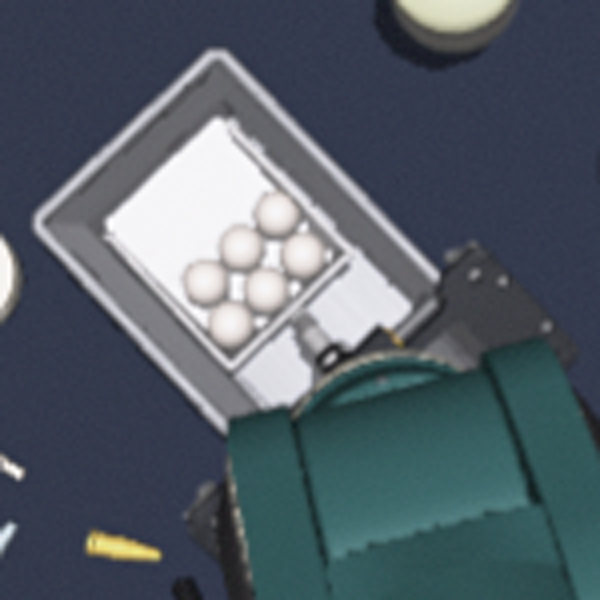

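View pics/p3s.png

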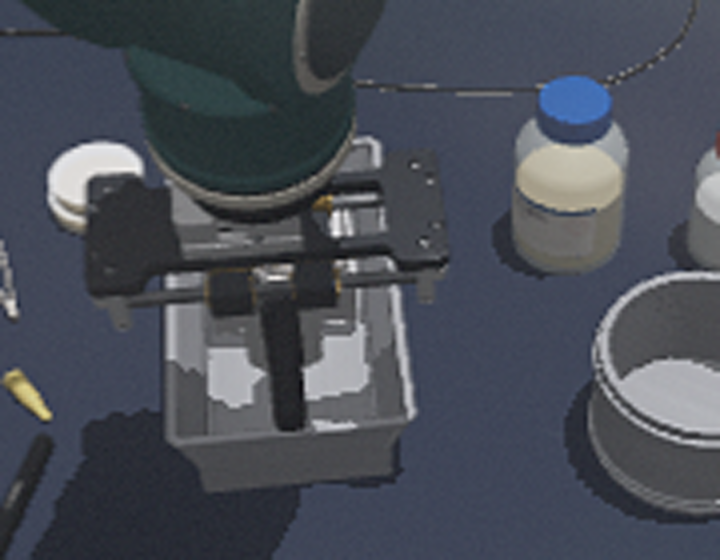

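All six balls sit at the back of the bowl, at (205–300, 215–325) in the crop. While the scoop stays put I compute the jar centre from both views.

Run:
```python
from h import *
a=np.linspace(0,2*np.pi,90)
for n,k,o,ext in(("scene",4,(180,150),(470,695,192,365)),("top",3.7,(300,150),(64,289,52,264))):
  for c in((602,135),(605,133),(600,136)):
    p=proj(n,np.c_[c[0]+60*np.cos(a),c[1]+60*np.sin(a),80+0*a]);q=(p-o+.5)*k-.5
    print(n,c,q[:,0].min().round(),q[:,0].max().round(),q[:,1].min().round(),q[:,1].max().round(),"obs",ext)
im=cv2.imread("pics/top0.png")
for n,k,o,fn in(("scene",6,(290,190),"scene0"),("top",6,(305,155),"top0")):
    im=cv2.imread(f"pics/{fn}.png")[o[1]:o[1]+80,o[0]:o[0]+80]
    im=cv2.resize(im,None,fx=6,fy=6,interpolation=cv2.INTER_CUBIC)
    p=proj(n,np.c_[603+60*np.cos(a),134+60*np.sin(a),80+0*a]);q=((p-o+.5)*6-.5).astype(int)
    for x,y in q: cv2.circle(im,(x,y),1,(0,0,255),-1)
    cv2.imwrite(f"pics/j_{n}.png",im)
A=cv2.imread("pics/j_scene.png");B=cv2.imread("pics/j_top.png");cv2.imwrite("pics/j.png",cv2.resize(np.hstack([A,B]),(800,400)))
```

```text
scene (602, 135) 473.0 688.0 187.0 351.0 obs (470, 695, 192, 365)
scene (605, 133) 479.0 694.0 186.0 349.0 obs (470, 695, 192, 365)
scene (600, 136) 469.0 685.0 188.0 352.0 obs (470, 695, 192, 365)
top (602, 135) 62.0 280.0 55.0 271.0 obs (64, 289, 52, 264)
top (605, 133) 66.0 284.0 50.0 266.0 obs (64, 289, 52, 264)
top (600, 136) 61.0 279.0 58.0 275.0 obs (64, 289, 52, 264)
```

View pics/j.png

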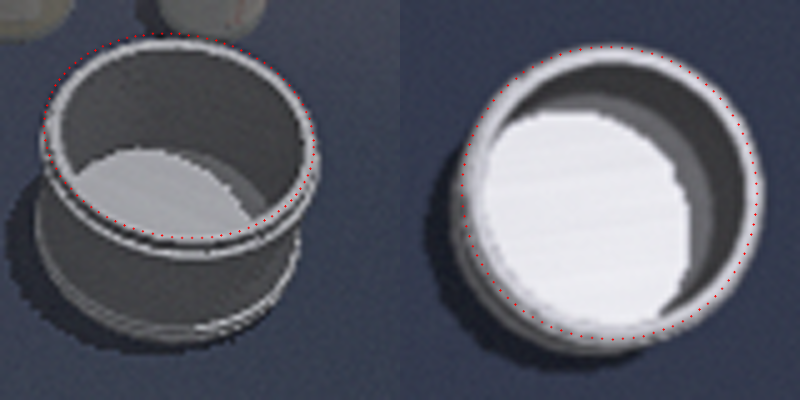

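The rim overlay fits within about 2 mm, so I use a jar centre of (602.5,132.5). Next is the lift, straight up while pitching to about 15°.

Run:
```python
from h import *
lip,r=scoop_pose();f=r.apply([1,0,0]);yaw=np.arctan2(f[1],f[0]);heel=lip-100*f
print(lip,heel)
J=np.array([602.5,132.5,0])
def jl(back,z,yaw): return J-back*np.array([np.cos(yaw),np.sin(yaw),0])+[0,0,z]
plan(*tcp_for_heel(heel+[0,0,70],yaw,np.radians(13)))
plan(*tcp_for_heel(heel+[0,0,120],yaw,np.radians(15)))
```

```text
[580.14566269 438.90874918  26.05346689] [511.17741104 369.15592986   6.61318753]
t 6.15 shift [ 0.0117  0.     -0.0671] rot [0.    0.031 0.   ] dist 0.068 gap 18.0 F [ 0.6 -0.5 -2.9]
t 6.15 shift [ 0.0193  0.     -0.1143] rot [0.    0.066 0.   ] dist 0.116 gap 18.0 F [ 0.6 -0.5 -2.9]
```

```bash
python3 -m inch '[[0.001,0,-0.005,0,0,0,0],[0.003,0,-0.015,0,0.006,0,0],[0.005,0,-0.03,0,0.014,0,0],[0.008,0,-0.048,0,0.022,0,0],[0.0117,0,-0.067,0,0.031,0,0],[0.014,0,-0.082,0,0.042,0,0],[0.0165,0,-0.096,0,0.052,0,0],[0.018,0,-0.107,0,0.06,0,0],[0.0193,0,-0.114,0,0.066,0,0],[0.0193,0,-0.114,0,0.066,0,0]]'
python3 - <<'E'
from h import *
J=np.array([602.5,132.5,0])
def jl(back,z,yaw): return J-back*np.array([np.cos(yaw),np.sin(yaw),0])+[0,0,z]
plan(*tcp_for_lip(jl(25,150,.35),.35,np.radians(15)))
print(arm.get_state()["joint_positions"].round(2))
E
```

```text
time: 7.15
tcp_pos: [465.8, 323.3, 174.6]
eef_rot: [0.915, 0.382, 0.121, -0.051]
contact_force: [-0.2, 0.1, -3.7]
finger_gap: 17.9
t 7.15 shift [-0.2014  0.152  -0.0511] rot [-0.115 -0.001  0.426] dist 0.257 gap 17.9 F [-0.2  0.1 -3.7]
[-1.09  0.23  0.52  2.02 -0.26  0.68 -1.19]
```

```bash
python3 -m inch '[[-0.006,0.005,-0.002,-0.003,0,0.013,0],[-0.02,0.015,-0.005,-0.012,0,0.043,0],[-0.04,0.03,-0.01,-0.023,0,0.085,0],[-0.064,0.049,-0.016,-0.037,0,0.136,0],[-0.09,0.068,-0.023,-0.052,0,0.192,0],[-0.117,0.088,-0.03,-0.067,0,0.247,0],[-0.141,0.106,-0.036,-0.08,0,0.298,0],[-0.165,0.125,-0.042,-0.094,0,0.349,0],[-0.185,0.14,-0.047,-0.106,0,0.392,0],[-0.2014,0.152,-0.051,-0.115,0,0.426,0]]'
python3 -m inch '[[0,0,0,0,0,0,0],[0,0,0,0,0,0,0]]'
python3 - <<'E'
from h import *
J=np.array([602.5,132.5,0])
def jl(back,z,yaw): return J-back*np.array([np.cos(yaw),np.sin(yaw),0])+[0,0,z]
plan(*tcp_for_lip(jl(25,150,.35),.35,np.radians(15)))
print(scoop_pose()[0],arm.get_state()["joint_positions"].round(2))
snap("q1","top",(230,100,410,235),4)
snap("q1s","scene",(230,130,410,270),4)
E
```

```text
time: 8.15
tcp_pos: [426.4, 66.4, 170.2]
eef_rot: [0.977, 0.17, 0.128, -0.022]
contact_force: [0.2, -0.2, -2.8]
finger_gap: 17.8
time: 8.35
tcp_pos: [427.4, 68.3, 170.7]
eef_rot: [0.976, 0.172, 0.129, -0.023]
contact_force: [0.1, 1.0, -3.5]
finger_gap: 17.5
t 8.35 shift [ 0.0006 -0.0003 -0.0006] rot [ 0.001 -0.    -0.001] dist 0.001 gap 17.5 F [ 0.1  1.  -3.5]
[578.78172993 123.26525527 149.31358428] [-0.96 -0.08  0.74  2.31  0.03  0.63 -1.46]
```

View pics/q1.png

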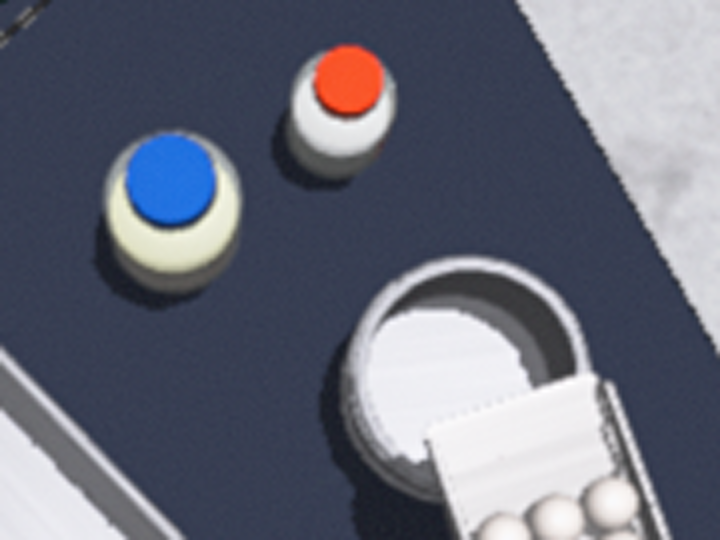

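View pics/q1s.png

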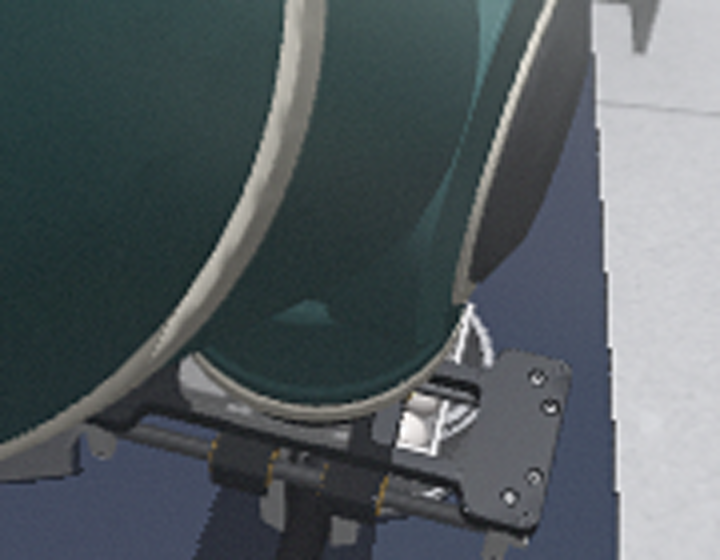

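Run:
```python
from h import *
print("lip obs",onz("top",[(230+433/4,100+435/4),(230+594/4,100+375/4)],151))
l,r=scoop_pose();print(l+r.apply([0,-44,0]),l+r.apply([0,44,0]))
J=np.array([602.5,132.5,0])
def jl(back,z,yaw): return J-back*np.array([np.cos(yaw),np.sin(yaw),0])+[0,0,z]
for b,z,p in((24,132,10),(22,110,4),(20,94,0),(20,91,-4),(20,91,-8),(20,91,-12)):
    plan(*tcp_for_lip(jl(b,z,.35),.35,np.radians(p)))
```

```text
lip obs [[562.83988512 159.20681996 151.        ]
 [593.21645544  84.31831247 151.        ]]
[563.80455053 165.51357757 149.29660536] [594.00543655  82.85827198 149.37991736]
t 8.45 shift [0.0025 0.0002 0.0041] rot [ 0.001 -0.087  0.001] dist 0.005 gap 17.2 F [ 0.3  0.  -3.4]
t 8.45 shift [0.0074 0.0002 0.0113] rot [ 0.001 -0.192  0.   ] dist 0.013 gap 17.2 F [ 0.3  0.  -3.4]
t 8.45 shift [0.0118 0.0002 0.018 ] rot [ 0.001 -0.262  0.   ] dist 0.022 gap 17.2 F [ 0.3  0.  -3.4]
t 8.45 shift [0.0182 0.0003 0.0122] rot [ 0.001 -0.332  0.   ] dist 0.022 gap 17.2 F [ 0.3  0.  -3.4]
t 8.45 shift [0.0261 0.0003 0.004 ] rot [ 0.001 -0.402  0.   ] dist 0.026 gap 17.2 F [ 0.3  0.  -3.4]
t 8.45 shift [ 0.0344  0.0003 -0.0037] rot [ 0.001 -0.471  0.   ] dist 0.035 gap 17.2 F [ 0.3  0.  -3.4]
```

```bash
python3 -m inch '[[0.001,0,0.001,0,-0.03,0,0],[0.0025,0,0.004,0,-0.087,0,0],[0.005,0,0.0075,0,-0.14,0,0],[0.0074,0,0.0113,0,-0.192,0,0],[0.0074,0,0.0113,0,-0.192,0,0],[0.0074,0,0.0113,0,-0.192,0,0]]'
python3 - <<'E'
from h import *
snap("q2","top",(260,130,410,280),4)
print(scoop_pose()[0])
J=np.array([602.5,132.5,0])
def jl(back,z,yaw): return J-back*np.array([np.cos(yaw),np.sin(yaw),0])+[0,0,z]
for b,z,p in((20,96,0),(20,92,-4),(20,91,-8),(20,91,-12),(20,91,-18),(20,91,-24),(20,91,-30)):
    plan(*tcp_for_lip(jl(b,z,.35),.35,np.radians(p)))
E
```

```text
time: 9.05
tcp_pos: [437.0, 72.0, 161.4]
eef_rot: [0.984, 0.174, 0.035, -0.005]
contact_force: [-1.1, -0.1, -3.3]
finger_gap: 17.6
[581.49194474 124.64795486 109.93307358]
t 9.1 shift [ 0.0062 -0.0001  0.0036] rot [ 0.001 -0.071 -0.   ] dist 0.007 gap 17.9 F [ 0.  -0.3 -3.7]
t 9.1 shift [ 0.0114 -0.0001 -0.0023] rot [ 0.001 -0.14  -0.   ] dist 0.012 gap 17.9 F [ 0.  -0.3 -3.7]
t 9.1 shift [ 0.0174 -0.0001 -0.0109] rot [ 0.001 -0.21  -0.   ] dist 0.021 gap 17.9 F [ 0.  -0.3 -3.7]
t 9.1 shift [ 0.0242 -0.0001 -0.02  ] rot [ 0.001 -0.28  -0.   ] dist 0.031 gap 17.9 F [ 0.  -0.3 -3.7]
t 9.1 shift [ 0.0355 -0.     -0.0327] rot [ 0.001 -0.385 -0.   ] dist 0.048 gap 17.9 F [ 0.  -0.3 -3.7]
t 9.1 shift [ 0.048  -0.     -0.0441] rot [ 0.001 -0.489 -0.   ] dist 0.065 gap 17.9 F [ 0.  -0.3 -3.7]
t 9.1 shift [ 0.0617 -0.     -0.0542] rot [ 0.001 -0.594 -0.001] dist 0.082 gap 17.9 F [ 0.  -0.3 -3.7]
```

View pics/q2.png

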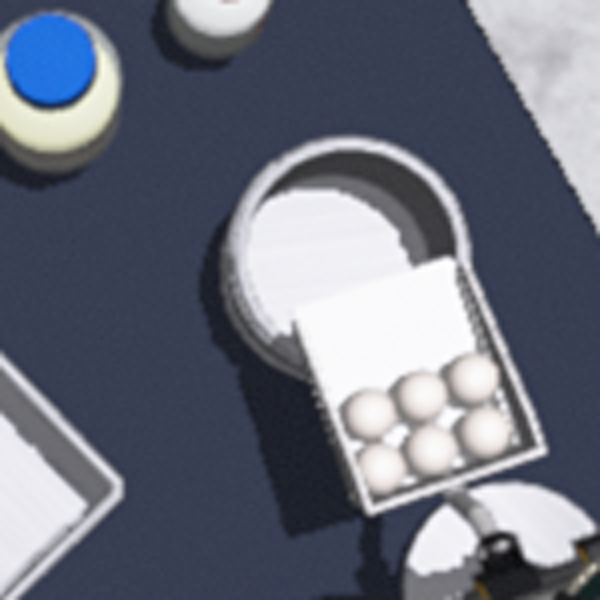

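The six balls are still at the back of the bowl, and the lip is over the jar mouth between (297,318) and (455,258). I now tilt slowly with the lip held about 11 mm above the rim.

```bash
python3 -m inch '[[0.005,-0.0005,0.001,0,-0.03,0,0],[0.009,-0.001,0.0036,0,-0.071,0,0],[0.012,-0.001,0.0005,0,-0.105,0,0],[0.0144,-0.001,-0.0023,0,-0.14,0,0],[0.0174,-0.001,-0.0065,0,-0.175,0,0],[0.0204,-0.001,-0.0109,0,-0.21,0,0],[0.0204,-0.001,-0.0109,0,-0.21,0,0],[0.0204,-0.001,-0.0109,0,-0.21,0,0]]'
python3 - <<'E'
from h import *
snap("q3","top",(260,130,410,280),4)
print(scoop_pose()[0])
J=np.array([602.5,132.5,0])
def jl(back,z,yaw): return J-back*np.array([np.cos(yaw),np.sin(yaw),0])+[0,0,z]
for b,z,p in((17,91,-12),(17,91,-18),(17,91,-24),(17,91,-30)):
    plan(*tcp_for_lip(jl(b,z,.35),.35,np.radians(p)))
E
```

```text
time: 9.9
tcp_pos: [454.9, 79.5, 174.0]
eef_rot: [0.982, 0.173, -0.068, 0.012]
contact_force: [-0.5, 0.3, -4.3]
finger_gap: 17.6
[586.21031435 127.26563435  91.51358502]
t 9.95 shift [ 0.005   0.0008 -0.01  ] rot [ 0.    -0.071 -0.001] dist 0.011 gap 17.8 F [-0.3  1.2 -2.3]
t 9.95 shift [ 0.0134  0.0008 -0.0247] rot [ 0.    -0.176 -0.001] dist 0.028 gap 17.8 F [-0.3  1.2 -2.3]
t 9.95 shift [ 0.0233  0.0008 -0.0386] rot [ 0.    -0.28  -0.001] dist 0.045 gap 17.8 F [-0.3  1.2 -2.3]
t 9.95 shift [ 0.0346  0.0008 -0.0513] rot [ 0.    -0.385 -0.001] dist 0.062 gap 17.8 F [-0.3  1.2 -2.3]
```

View pics/q3.png

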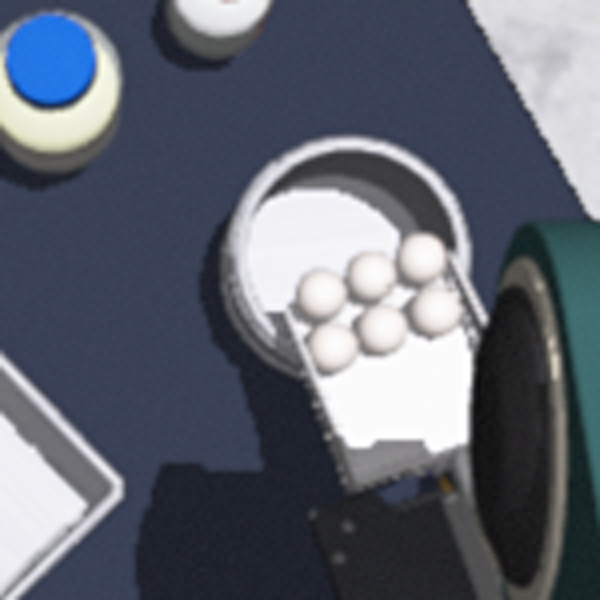

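The front row is just reaching the lip, inside the mouth. I continue gently.

```bash
python3 -m inch '[[0.002,0,-0.004,0,-0.03,0,0],[0.005,0,-0.01,0,-0.071,0,0],[0.005,0,-0.01,0,-0.071,0,0],[0.009,0,-0.017,0,-0.12,0,0],[0.0134,0,-0.0247,0,-0.176,0,0],[0.0134,0,-0.0247,0,-0.176,0,0],[0.0134,0,-0.0247,0,-0.176,0,0]]'
python3 - <<'E'
from h import *
snap("q4","top",(260,130,410,280),4)
print(scoop_pose()[0],arm.get_state()["contact_force"])
E
```

```text
time: 10.65
tcp_pos: [470.6, 84.9, 196.3]
eef_rot: [0.973, 0.171, -0.154, 0.028]
contact_force: [0.7, -0.2, -2.7]
finger_gap: 17.7
[586.26343279 127.02987414  90.67092581] [-0.15106365 -0.21295848 -1.5455814 ]
```

View pics/q4.png

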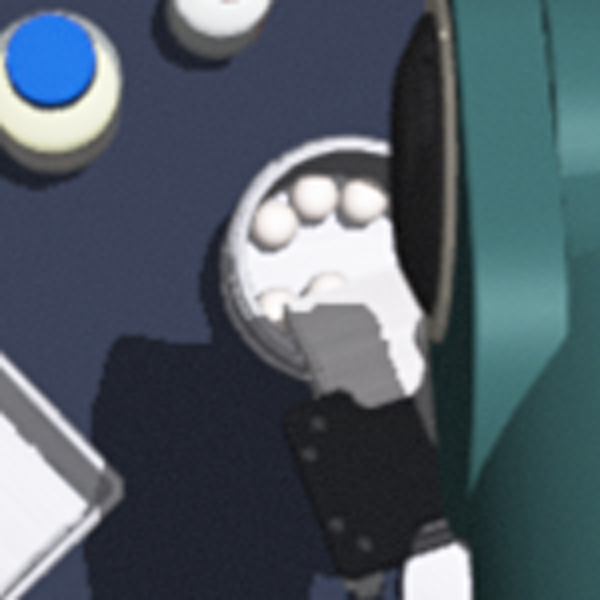

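Run:
```python
from h import *
l,r=scoop_pose();f=np.array([np.cos(.35),np.sin(.35),0])
plan(*tcp_for_lip(l-20*f+[0,0,40],.35,np.radians(-5)))
plan(*tcp_for_lip(l-70*f+[0,0,60],.4,np.radians(5)))
plan(tub(-138,0,170),Rt(YT))
```

```text
t 10.7 shift [-0.0416  0.0003  0.0035] rot [ 0.001  0.227 -0.001] dist 0.042 gap 17.4 F [-0.2 -0.2 -1.5]
t 10.7 shift [-0.0974  0.0081  0.0281] rot [-0.005  0.402 -0.051] dist 0.102 gap 17.4 F [-0.2 -0.2 -1.5]
t 10.7 shift [ 0.0231 -0.1959  0.0201] rot [-0.069  0.309 -0.439] dist 0.198 gap 17.4 F [-0.2 -0.2 -1.5]
```

```bash
python3 -m inch '[[-0.014,0,0.001,0,0.076,0,0],[-0.028,0,0.002,0,0.152,0,0],[-0.0416,0,0.0035,0,0.227,0,0],[-0.06,0.003,0.012,-0.002,0.29,-0.02,0],[-0.08,0.006,0.02,-0.004,0.35,-0.035,0],[-0.0974,0.008,0.028,-0.005,0.402,-0.051,0],[-0.0974,0.008,0.028,-0.005,0.402,-0.051,0],[-0.0974,0.008,0.028,-0.005,0.402,-0.051,0]]'
python3 - <<'E'
from h import *
snap("r1","top",(260,130,410,280),4)
print(scoop_pose()[0],arm.get_state()["contact_force"],arm.get_state()["joint_positions"].round(2))
plan(tub(-138,0,170),Rt(YT))
plan(tub(-138,0,110),Rt(YT))
E
```

```text
time: 11.5
tcp_pos: [377.8, 43.5, 200.4]
eef_rot: [0.979, 0.199, 0.043, -0.01]
contact_force: [0.7, 0.9, -2.7]
finger_gap: 17.7
[521.00766137 103.9620746  151.44619643] [-0.22812262  0.5780023  -2.0913745 ] [-1.01 -0.16  0.77  2.25  0.12  0.92 -1.48]
t 11.55 shift [ 0.1235 -0.1971  0.0417] rot [ 0.016 -0.087 -0.39 ] dist 0.236 gap 17.5 F [-0.2  0.6 -2.1]
t 11.55 shift [ 0.1182 -0.197   0.1015] rot [ 0.016 -0.087 -0.39 ] dist 0.251 gap 17.5 F [-0.2  0.6 -2.1]
```

View pics/r1.png

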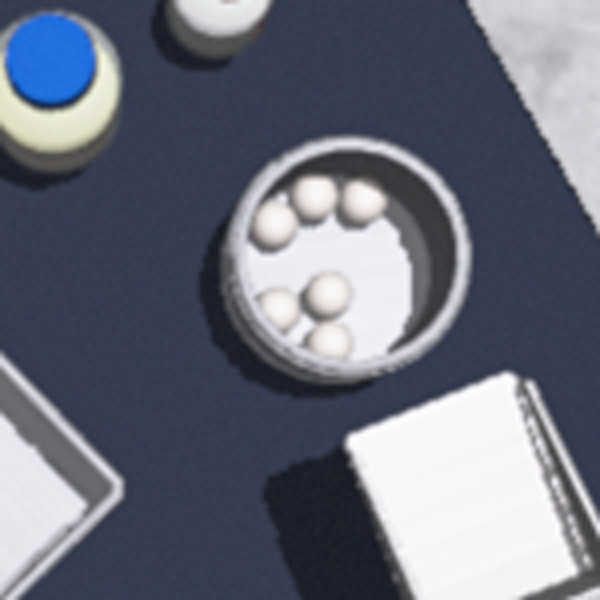

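All six balls are in the jar, the scoop is empty and the jar hasn't moved. Now back to the tub.

```bash
python3 -m inch '[[0.015,-0.025,0.005,0,-0.011,-0.05,0],[0.04,-0.065,0.014,0.005,-0.03,-0.13,0],[0.066,-0.105,0.022,0.009,-0.046,-0.21,0],[0.09,-0.145,0.03,0.012,-0.064,-0.29,0],[0.11,-0.178,0.037,0.014,-0.078,-0.35,0],[0.122,-0.195,0.041,0.016,-0.087,-0.385,0],[0.1235,-0.197,0.042,0.016,-0.087,-0.39,0],[0.1235,-0.197,0.042,0.016,-0.087,-0.39,0],[0.1235,-0.197,0.042,0.016,-0.087,-0.39,0]]'
python3 - <<'E'
from h import *
plan(tub(-138,0,170),Rt(YT))
plan(tub(-138,0,67),Rt(YT))
snap("r2","top",(160,160,310,310),4)
E
```

```text
time: 12.45
tcp_pos: [418.4, 273.0, 168.9]
eef_rot: [0.923, 0.384, -0.001, 0.001]
contact_force: [0.2, -0.1, -2.3]
finger_gap: 17.6
t 12.45 shift [ 0.0008 -0.0012 -0.0011] rot [ 0.001  0.003 -0.002] dist 0.002 gap 17.6 F [ 0.2 -0.1 -2.3]
t 12.45 shift [ 0.001  -0.0013  0.1019] rot [ 0.001  0.003 -0.002] dist 0.102 gap 17.6 F [ 0.2 -0.1 -2.3]
```

View pics/r2.png

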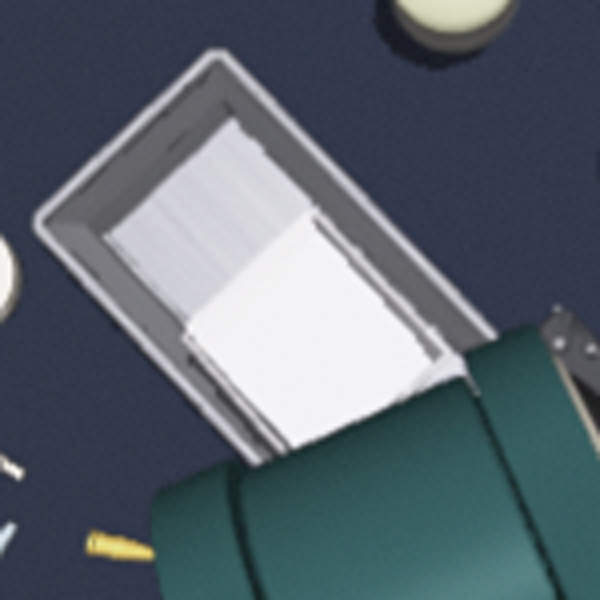

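The tub is empty and the scoop hovers centred over it. I lower it.

```bash
python3 -m inch '[[0.001,-0.001,0.03,0.001,0.003,-0.002,0],[0.001,-0.001,0.065,0.001,0.003,-0.002,0],[0.001,-0.001,0.088,0.001,0.003,-0.002,0],[0.001,-0.001,0.096,0.001,0.003,-0.002,0],[0.001,-0.001,0.099,0.001,0.003,-0.002,0],[0.001,-0.001,0.101,0.001,0.003,-0.002,0],[0.001,-0.001,0.102,0.001,0.003,-0.002,0],[0.001,-0.001,0.102,0.001,0.003,-0.002,0]]'
python3 - <<'E'
from h import *
plan(tub(-138,0,67),Rt(YT))
snap("r3","top",(160,160,310,310),4)
E
```

```text
time: 13.3
tcp_pos: [418.5, 275.5, 67.9]
eef_rot: [0.922, 0.386, 0.001, -0.001]
contact_force: [-0.8, 0.1, -2.3]
finger_gap: 17.5
t 13.3 shift [-0.001   0.0005  0.0009] rot [-0.001 -0.002  0.001] dist 0.001 gap 17.5 F [-0.8  0.1 -2.3]
```

View pics/r3.png

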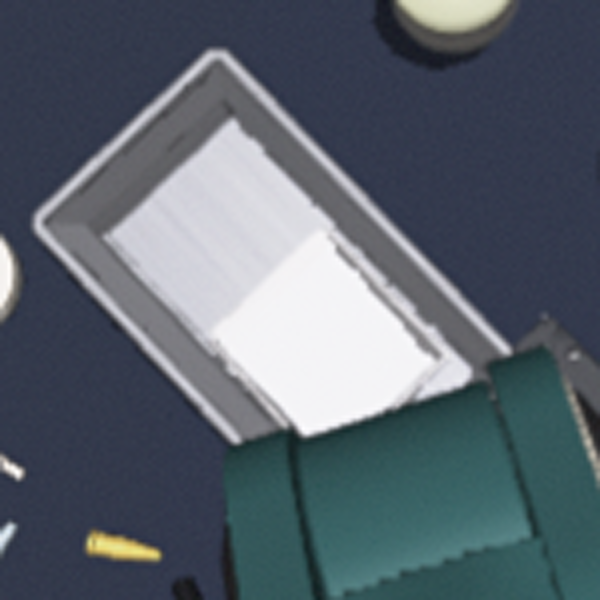

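```bash
python3 -m inch '[[0,0,0.0008,0,0,0,0],[0,0,0.0014,0,0,0,0],[0,0,0.0017,0,0,0,0]]'
python3 -m inch '[[0,0,0,0,0,0,1],[0,0,0,0,0,0,1],[0,0,0,0,0,0,1],[0,0,0,0,0,0,1],[0,0,-0.03,0,0,0,1],[0,0,-0.08,0,0,0,1],[0,0,-0.11,0,0,0,1],[0,0,-0.11,0,0,0,1],[0,0,-0.11,0,0,0,1]]'
python3 - <<'E'
from h import *
plan([433,36,150],Rt(.35))
snap("r4","top",(160,160,310,310),4)
snap("r4s","scene")
E
```

```text
time: 13.65
tcp_pos: [418.0, 275.1, 66.0]
eef_rot: [0.923, 0.386, 0.0, -0.001]
contact_force: [-9.3, -5.7, 20.0]
finger_gap: 17.3
time: 14.55
tcp_pos: [418.1, 275.4, 175.8]
eef_rot: [0.922, 0.386, 0.001, -0.001]
contact_force: [-0.3, 0.7, 0.0]
finger_gap: 86.2
t 14.55 shift [-0.1602  0.1786  0.0252] rot [-0.002 -0.002  0.443] dist 0.241 gap 86.2 F [-0.3  0.7  0. ]
```

View pics/r4.png

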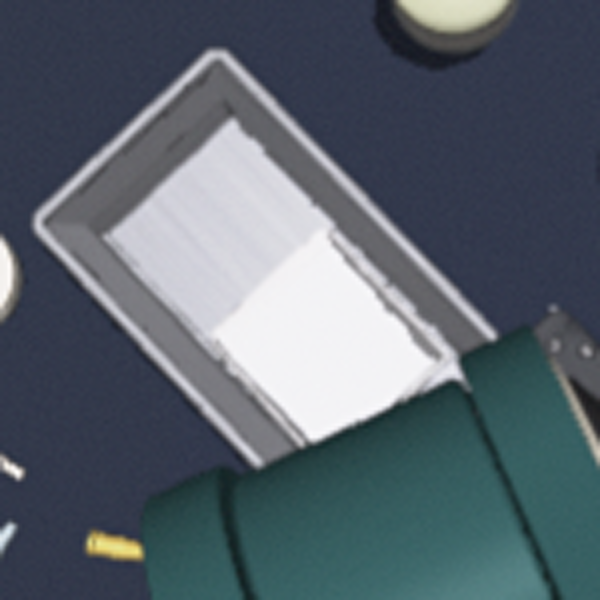

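The scoop lies flat in the tub and is released. Next, the lid.

```bash
python3 -m inch '[[-0.16,0.1786,0.025,0,0,0.443,1],[-0.16,0.1786,0.025,0,0,0.443,1],[-0.16,0.1786,0.025,0,0,0.443,1],[-0.16,0.1786,0.025,0,0,0.443,1],[-0.16,0.1786,0.025,0,0,0.443,1],[-0.16,0.1786,0.025,0,0,0.443,1],[-0.16,0.1786,0.025,0,0,0.443,1],[-0.16,0.1786,0.025,0,0,0.443,1]]'
python3 - <<'E'
from h import *
plan([433,35.7,28],Rt(.35))
print(arm.get_state()["joint_positions"].round(2))
snap("l0s","scene",(210,200,410,350),4)
snap("l0","top",(160,160,310,310),4)
E
```

```text
time: 15.45
tcp_pos: [432.8, 36.5, 149.8]
eef_rot: [0.985, 0.174, -0.0, -0.0]
contact_force: [0.6, 0.6, -0.2]
finger_gap: 93.9
t 15.45 shift [-0.0001  0.0009  0.1218] rot [-0.001  0.     0.001] dist 0.122 gap 93.9 F [ 0.6  0.6 -0.2]
[-0.92  0.2   0.85  2.14 -0.19  0.88 -1.17]
```

View pics/l0s.png

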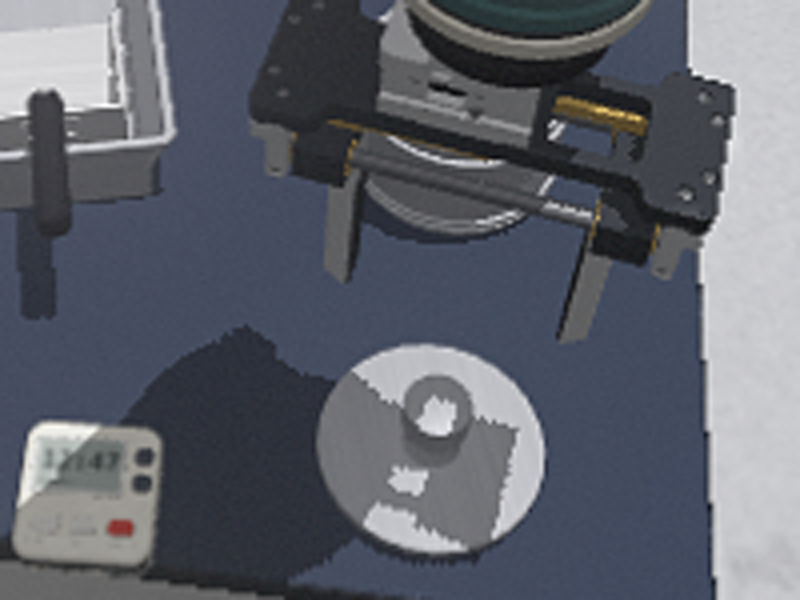

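View pics/l0.png

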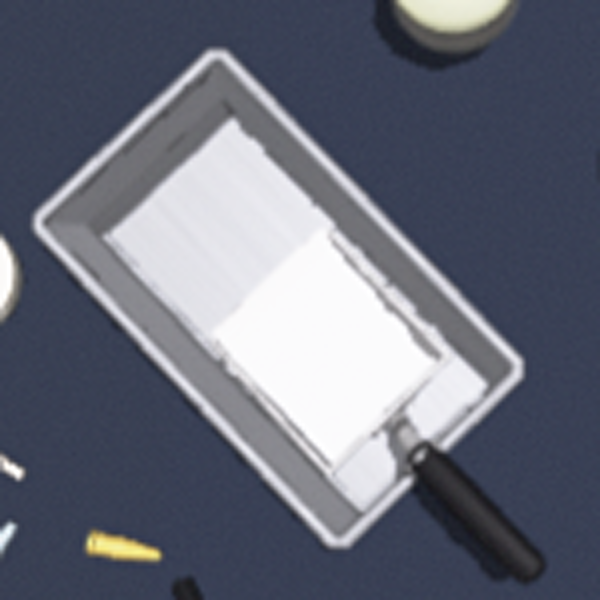

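The scoop is flat in the tub. The fingers are centred on the lid knob at (437,412), so I descend and grip.

```bash
python3 -m inch '[[0,0.001,0.04,0,0,0,1],[0,0.001,0.085,0,0,0,1],[0,0.001,0.112,0,0,0,1],[0,0.001,0.122,0,0,0,1],[0,0.001,0.122,0,0,0,1],[0,0.001,0.122,0,0,0,0],[0,0.001,0.122,0,0,0,0],[0,0.001,0.122,0,0,0,0],[0,0.001,0.122,0,0,0,0],[0,0.001,0.122,0,0,0,0]]' 20
python3 -m inch '[[0,0,0,0,0,0,0],[0,0,0,0,0,0,0],[0,0,0,0,0,0,0]]' 45
python3 - <<'E'
from h import *
plan([602.5,132.5,170],Rt(.35)); print(arm.get_state()["tcp_pos"])
E
```

```text
time: 16.55
tcp_pos: [433.6, 35.2, 28.6]
eef_rot: [0.985, 0.174, 0.001, -0.001]
contact_force: [-0.4, -0.7, -0.5]
finger_gap: 57.5
time: 16.85
tcp_pos: [433.4, 35.0, 28.2]
eef_rot: [0.985, 0.174, 0.0, -0.001]
contact_force: [1.6, -2.5, 0.1]
finger_gap: 33.4
t 16.85 shift [ 0.1923 -0.0339 -0.1416] rot [-0.001 -0.001 -0.   ] dist 0.241 gap 33.4 F [ 1.6 -2.5  0.1]
[433.43141072  34.96205588  28.21263692]
```

```bash
python3 -m inch '[[0,0,-0.015,0,0,0,0],[0,0,-0.045,0,0,0,0],[0,0,-0.08,0,0,0,0],[0.01,-0.002,-0.115,0,0,0,0],[0.035,-0.006,-0.125,0,0,0,0],[0.075,-0.013,-0.125,0,0,0,0],[0.115,-0.02,-0.125,0,0,0,0],[0.155,-0.027,-0.125,0,0,0,0],[0.18,-0.032,-0.12,0,0,0,0],[0.192,-0.034,-0.115,0,0,0,0]]'
python3 -m inch '[[0,0,0,0,0,0,0],[0,0,0,0,0,0,0],[0,0,0,0,0,0,0]]'
python3 - <<'E'
from h import *
plan([602.5,132.5,110],Rt(.35)); print(arm.get_state()["tcp_pos"])
snap("l1","top",(260,100,420,240),4)
snap("l1s","scene",(260,130,410,270),4)
E
```

```text
time: 17.85
tcp_pos: [603.1, 133.8, 142.2]
eef_rot: [0.985, 0.175, -0.0, -0.0]
contact_force: [-0.4, -0.7, -2.7]
finger_gap: 32.0
time: 18.15
tcp_pos: [601.4, 131.8, 143.8]
eef_rot: [0.985, 0.173, 0.0, -0.001]
contact_force: [0.6, 0.0, -4.2]
finger_gap: 32.4
t 18.15 shift [ 0.0013 -0.0002  0.0338] rot [-0.001 -0.001 -0.001] dist 0.034 gap 32.4 F [ 0.6  0.  -4.2]
[601.38517686 131.80198304 143.75210191]
```

View pics/l1.png

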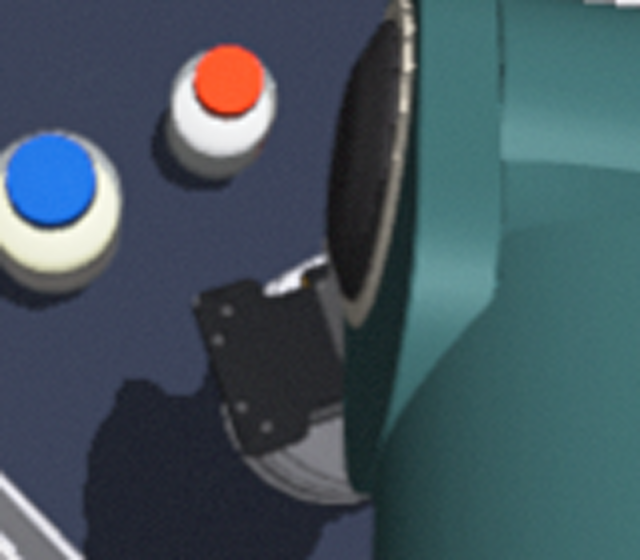

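View pics/l1s.png

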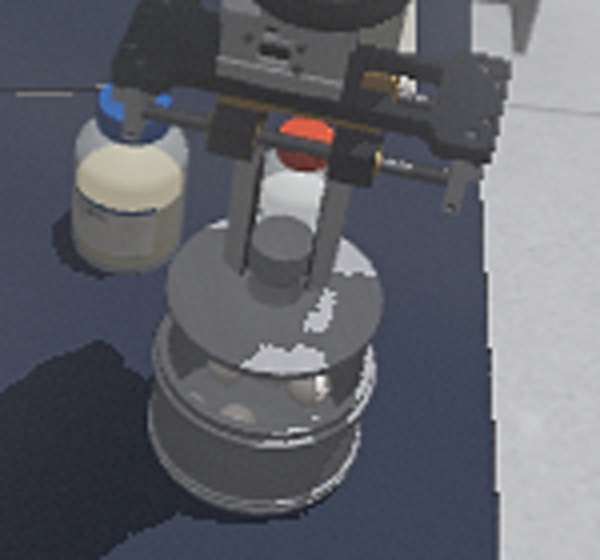

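Run:
```python
from h import *
from scipy.optimize import least_squares
a=np.linspace(0,2*np.pi,180)
def fit(r,z,l,rt,b):
    obs=np.array([260+(l+.5)/4-.5,260+(rt+.5)/4-.5,130+(b+.5)/4-.5])
    def e(c):
        p=proj("scene",np.c_[c[0]+r*np.cos(a),c[1]+r*np.sin(a),z+0*a]);return np.array([p[:,0].min(),p[:,0].max(),p[:,1].max()])-obs
    s=least_squares(e,[602,132]);return s.x,s.fun
print("lid",fit(58,131,167,383,376))
print("jar60",fit(60,80,153,376,447))
print("jar62",fit(62,80,153,376,447))
```

```text
lid (array([597.97903542, 129.69960045]), array([-0.36464861,  0.36436692, -0.04066062]))
jar60 (array([593.98010198, 127.19903596]), array([ 0.67157649, -0.67087666,  0.07153091]))
jar62 (array([595.86619482, 128.43096661]), array([-0.19052768,  0.19032273, -0.02091288]))
```

Scene-only relative fit puts the jar 2–4 mm nearer the robot than the lid, while the top view said about 1 mm farther. The current position splits the two, within the 7 mm play, so I lower here slowly.

```bash
python3 -m inch '[[-0.001,0,0.008,0,0,0,0],[-0.001,0,0.018,0,0,0,0],[-0.001,0,0.026,0,0,0,0],[-0.001,0,0.031,0,0,0,0],[-0.001,0,0.034,0,0,0,0],[-0.001,0,0.037,0,0,0,0],[-0.001,0,0.037,0,0,0,0]]'
python3 - <<'E'
from h import *
plan([601,131.5,100.4],Rt(.35)); print(arm.get_state()["tcp_pos"])
snap("l2s","scene",(260,130,410,270),4)
E
```

```text
time: 18.95
tcp_pos: [601.1, 132.2, 106.1]
eef_rot: [0.985, 0.174, 0.0, -0.001]
contact_force: [-0.5, 0.1, -3.2]
finger_gap: 32.3
t 18.95 shift [-0.0004  0.0006  0.0057] rot [-0.001 -0.    -0.   ] dist 0.006 gap 32.3 F [-0.5  0.1 -3.2]
[601.12551698 132.22928676 106.09293099]
```

View pics/l2s.png

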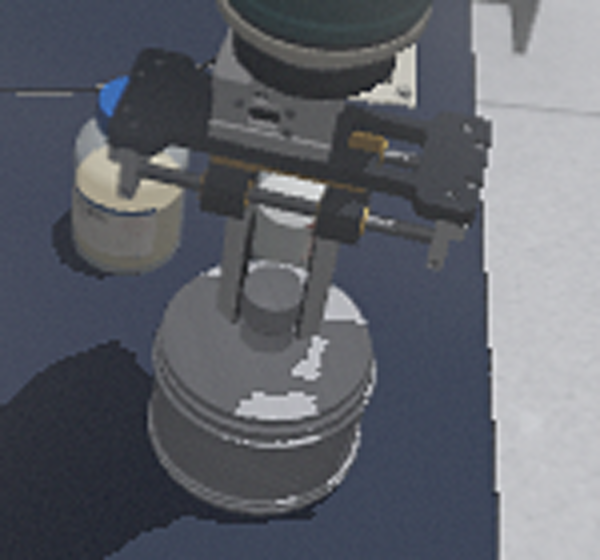

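The lid spans 153–375 px and the jar rim 153–376 px, so it is centred, with the spigot entering without contact. I lower it to seat.

```bash
python3 -m inch '[[-0.0005,0,0.002,0,0,0,0],[-0.001,0,0.004,0,0,0,0],[-0.001,0,0.0052,0,0,0,0],[-0.001,0,0.006,0,0,0,0],[-0.001,0,0.006,0,0,0,0]]'
python3 - <<'E'
from h import *
plan([601,131.5,100.2],Rt(.35)); print(arm.get_state()["tcp_pos"])
E
```

```text
time: 19.5
tcp_pos: [600.2, 132.0, 100.3]
eef_rot: [0.985, 0.174, 0.0, -0.001]
contact_force: [0.2, -0.2, -4.7]
finger_gap: 32.7
t 19.5 shift [0.0006 0.0007 0.0001] rot [-0.001 -0.001 -0.   ] dist 0.001 gap 32.7 F [ 0.2 -0.2 -4.7]
[600.24147722 131.96994305 100.34881394]
```

```bash
python3 -m inch '[[0,0,0.0005,0,0,0,0],[0,0,0.001,0,0,0,0],[0,0,0.001,0,0,0,0]]'
python3 -m inch '[[0,0,0.0005,0,0,0,0],[0,0,0.0008,0,0,0,0],[0,0,0.0008,0,0,0,0]]'
```

```text
time: 19.8
tcp_pos: [600.4, 131.9, 100.2]
eef_rot: [0.985, 0.174, 0.0, -0.001]
contact_force: [-5.4, -0.1, 11.4]
finger_gap: 32.1
time: 20.1
tcp_pos: [600.5, 132.0, 100.1]
eef_rot: [0.985, 0.174, 0.001, -0.001]
contact_force: [-10.7, -0.1, 23.0]
finger_gap: 32.4
```

Contact came at z≈100.2, exactly the computed seated height. I release, retract and check.

```bash
python3 -m inch '[[0,0,-0.0015,0,0,0,0],[0,0,-0.0015,0,0,0,0.6],[0,0,-0.0015,0,0,0,1],[0,0,-0.0015,0,0,0,1],[0,0,-0.0015,0,0,0,1],[0,0,-0.0015,0,0,0,1],[0,0,-0.02,0,0,0,1],[0,0,-0.06,0,0,0,1],[0,0,-0.1,0,0,0,1],[0,0,-0.12,0,0,0,1]]' 10
python3 -m inch '[[-0.05,0,0,0,0,0,1],[-0.1,0,0,0,0,0,1],[-0.15,0,0,0,0,0,1],[-0.2,0,0,0,0,0,1],[-0.2,0,0,0,0,0,1],[-0.2,0,0,0,0,0,1]]'
python3 - <<'E'
from h import *
snap("e1","top",(260,100,420,240),4)
snap("e1s","scene",(160,130,360,270),4)
E
```

```text
time: 21.1
tcp_pos: [601.2, 131.6, 221.8]
eef_rot: [0.985, 0.174, 0.002, -0.001]
contact_force: [0.9, -0.2, -0.1]
finger_gap: 93.3
time: 21.7
tcp_pos: [411.8, 63.7, 218.9]
eef_rot: [0.985, 0.174, 0.001, -0.002]
contact_force: [1.0, 0.3, -0.1]
finger_gap: 94.0
```

View pics/e1.png

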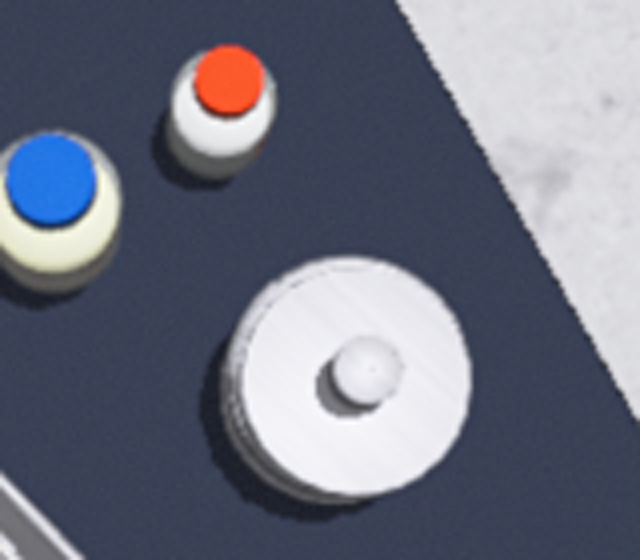

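View pics/e1s.png

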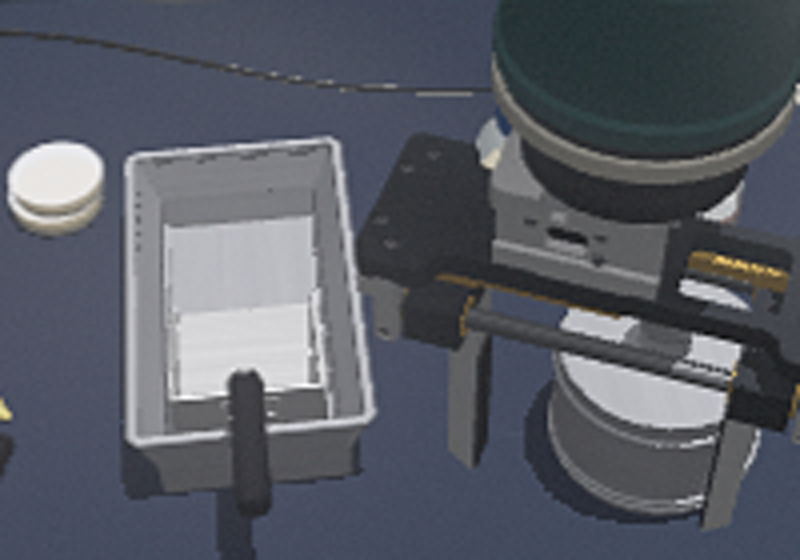

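```bash
python3 - <<'E'
from h import *
a=np.linspace(0,2*np.pi,180)
for c in((601,132),(603,133),(599,131)):
    p=proj("top",np.c_[c[0]+58*np.cos(a),c[1]+58*np.sin(a),88+0*a]);q=(p-[260,100]+.5)*4-.5
    print(c,q[:,0].min().round(),q[:,0].max().round(),q[:,1].min().round(),q[:,1].max().round(),"obs 240 472 258 498")
u=lambda x,y:(260+(x+.5)/4-.5,100+(y+.5)/4-.5)
print("knob top",onz("top",[u(367,369)],130))
A=cv2.imread("pics/top0.png");B=cv2.imread("pics/e1_raw.png")
for nm,m in(("red",lambda i:(i[:,:,2]>150)&(i[:,:,1]<120)),("blue",lambda i:(i[:,:,0]>150)&(i[:,:,2]<80))):
    for im in(A,B):
        M=m(im[100:180,250:335].astype(int));ys,xs=np.nonzero(M);print(nm,xs.mean().round(2),ys.mean().round(2))
# lower-left jar outline motion
print(np.abs(A[195:235,305:345].astype(int)-B[195:235,305:345]).mean())
E
python3 -m inch '[[-0.03,0.05,-0.03,0,0,0,1],[-0.03,0.1,-0.06,0,0,0,1],[-0.03,0.15,-0.06,0,0,0,1],[-0.03,0.2,-0.06,0,0,0,1],[-0.03,0.2,-0.06,0,0,0,1],[-0.03,0.2,-0.06,0,0,0,1]]'
python3 - <<'E'
from h import *
snap("e2s","scene",(160,130,400,300),3.3)
E
```

```text
(601, 132) 239.0 469.0 262.0 490.0 obs 240 472 258 498
(603, 133) 237.0 467.0 258.0 486.0 obs 240 472 258 498
(599, 131) 240.0 471.0 266.0 494.0 obs 240 472 258 498
knob top [[598.30706637 131.88648551 130.        ]]
red 66.77 19.4
red 66.82 19.33
blue 22.2 44.25
blue 22.26 44.41
13.55875
time: 22.4
tcp_pos: [454.1, -138.9, 278.5]
eef_rot: [0.985, 0.172, -0.001, 0.002]
contact_force: [0.4, -0.1, 0.8]
finger_gap: 94.5
```

View pics/e2s.png

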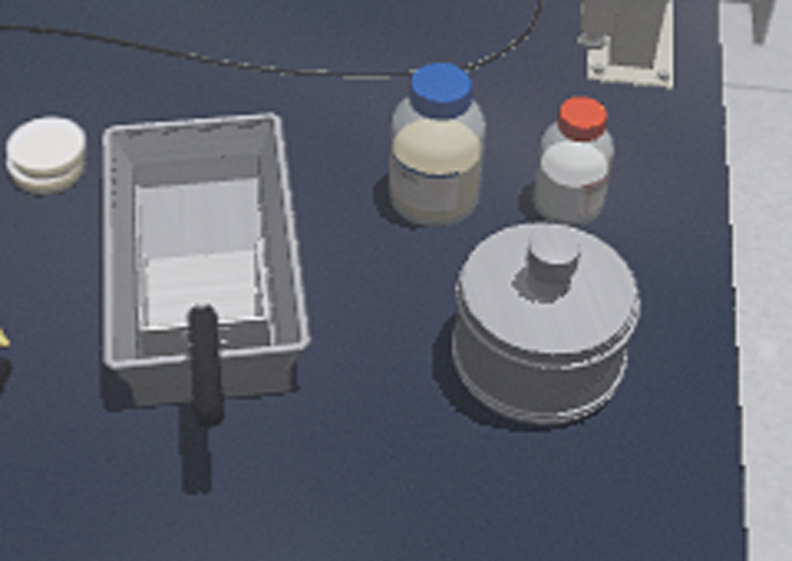

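The lid is seated level and centred on the upright jar, at about (545,290). The scoop is flat in the tub, no balls are on the bench, and the bottles are unmoved. I hand in.

```bash
python3 -c "
from rig import arm
print(arm.close_job())"
```

```text
the job is handed in; nothing more can be done
None
```

The job is handed in at about 22.5 s of the 64 s allowed. All six balls went into the jar in one pass, rolling off the scoop lip about 11 mm above the rim, and the fingers did not touch them. I then laid the scoop flat in the tub, fitted the lid and backed the arm clear.

- **Jar and balls:** the top view after pouring showed six balls in the jar and an empty scoop. A view of the tub after the scoop was laid back showed no balls left in it, and none are on the bench.
- **Lid:** it met the rim at a tool height of 100.2 mm, which is the height computed for full seating. It looks level and centred in both views.
- **Forces:** the readings I took stayed below about 33 N at the wrist, against the 120 N limit.
- **Bottles:** their caps moved less than 0.2 px between the first and last top views.

**Disagreements:** the two cameras differed by a few millimetres on the jar's centre relative to the lid. I lowered the lid in between, within the spigot's 7 mm of play, and it went in freely. The last top-view measurements of the lid's centre also spread by 2–4 mm, so its exact centring on the jar is known only to that. My jar-movement image comparison gave nothing useful because the lid covers that area; by eye the jar had not moved after the pour, and it stands upright in the last view.

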